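# Set the bench gauge: dial to its mark, arm out to the rider

## Robot

A 6-joint arm with a two-finger parallel gripper is mounted at the origin on the work surface. World frame = base frame: x ahead of the robot, y to its left, z up, the work surface at z = 0. Lengths are in mm, angles in rad, forces in N, time in s.
With the tool pointing down it reaches from about 350 to 975 mm from the base axis. Payload 7.1 kg.
Tool frame: the origin (TCP) lies at the very end of the fingers, on their centre line; the grasp point (between the pads) lies 19 mm behind it (ctrl.grip_point_offset is the distance from the TCP to the grasp point, in mm); z points along the fingers, y is the direction in which the jaws open and shut (so a half turn about z gives the same grasp; the last joint's range is limited). The gripper opens to 88 mm and grips with 3 to 60 N. Pads are 20 mm wide; open, the fingers measure 115 mm over their backs; the gripper's body (75 mm by 178 mm) begins 61 mm behind the grasp point.
Start: joints at [-1.185, 0.423, 1.63, -0, 1.089, -0.019], TCP at [246.162, -574.464, 222.675] pointing down, gripper open.
Joint ranges: [-3, 3], [-0.9, 2.11], [0.09, 2.58], [-1.31, 4.45], [0.11, 2.69], [-2.54, 2.54]. Speed limits (rad/s): [2.39, 2.39, 3.01, 3.14, 3.14, 3.14].

## Interface

Orientations are given as a rotation vector (axis times angle).
In Python, from workcell import ctrl gives the robot as it stands.
- The arm moves only by the tool move_arm, never from a script. Its argument "increments" is one flat list of numbers, 5 for each row, row after row: the closure in counts, from 0 (fully open) to 255 (shut), then the shift along the tool's x, y, z in mm, then the turn about the tool's z in degrees. In form: [grip, dx, dy, dz, yaw, grip, dx, dy, dz, yaw, ...]. A call has 1 to 12 rows; each row is the pose to reach, as a shift and turn from the pose measured when the call began, along the tool's axes at that moment; what a row does not reach only later rows make up. A row lasts 1/8 s, in which the tool goes at most 62.5 mm and 10.7 degrees, less where a joint would pass 70% of its speed; a pose out of reach is approached as far as the arm can. A call with a gripper value outside its range is refused whole. The fingers move at their own pace and stop on an object; the grip force is fixed at half the most. Time passes only in rows, so rows that repeat a pose let the fingers close. It gives the time, the measured TCP pose, the force and the opening at its end, in the units of the state.
- ctrl.get_obs(): the state, without advancing time (a new reading comes with each control period).
- ctrl.get_image(name): name is "scene" or "top" or "wrist"; returns a dict with "frame" (400x640x3 uint8, red, green, blue), "vertical_fov" (degrees; the focal length in pixels is half the picture's height over the tangent of half this angle, whatever the lens; pixels are square), "cx", "cy" (the principal point, pixels), "distortion" ([k1, k2, p1, p2, k3] as OpenCV has them; the pictures are not rectified), "pose" (4x4, takes a point from camera to world coordinates); the wrist camera has in their place "mount" (4x4, takes a point from camera to tool coordinates, whose origin is the TCP and whose axes are the flange's). Camera axes: x right, y down, z forward; pixel columns grow to the right and rows downward; lengths in mm; the calibration is good to about 2 mm. A picture is of the moment at which its call begins: read the wrist's pose just before it. There is no depth.
- ctrl.close_job(): hands the job in, once; it reports no verdict.
The state is a dict: "t": time; "qpos": joint angles; "qvel": joint speeds; "joint_torque": joint torques, N m; "ee_pos": TCP position; "orientation": TCP orientation; "ft_force": force on the tool from outside, world axes, zero at the start; "moment": the same for the moment, N m; "width": finger opening in mm.
Only numpy, scipy, OpenCV 4.12 (cv2) and the standard library are available. Lean on these libraries where they do the work, as an engineer would, in place of code of your own. Each camera call takes 0.05 s, during which the arm holds its last target.

## Task

Set up the gauge on the bench to check the gear: first turn the knob on top of its housing until the knob's pointed end stands on the long mark of the dial. Then squeeze the lock button on the side of the grip head and draw the telescoping arm out until the head's index pointer is level with the small rider clamped on the scale, and finish holding it there with the button squeezed (a spring pulls it back if you let go). Leave the other things on the bench where they are.

Things in the scene. Friction and masses are not known exactly. Their poses are not given: they have to be found in the camera images.
- stand: The bench gauge, fixed; place and yaw vary. Origin on the table under the grip head's home position; +y is the way the arm extends. Base plate 150 (x) by 430 (y) by 14 mm. Grey housing 90 by 120 mm centred at y = -115 mm, top at z = 110 mm, with a dial and knob on it. The gear to be checked lies on the plate near its +y end. A lock lug stands beside the head's home (x 17 to 27 mm, z up to 92 mm).
- dial_centre (a point): Centre of the dial on the housing, on its top face, 114 mm above the table; axes as the stand's. Round aluminium plate 86 mm across with thin lines every 15 degrees and one longer, thicker mark that points from the centre along the stand's -y, away from the arm.
- scale_zero (a point): On top of the aluminium scale bar, 70 mm above the table, beside the index's home position; axes as the stand's. The bar is 30 mm wide (15 mm each side of this point in x), runs beside the arm on its +x side from y = -55 to 140 mm, and has lines every 10 mm, longer ones every 50 mm.
- knob_grip (a point): On the knob's axis, 30 mm above the dial, a good height to grip: the knob's upright bar is 44 mm long, 12 mm thick, its top 8 mm above this point, its foot 24 mm below it on a round skirt 40 mm across. z axis up; x axis along the bar towards the pointed end (white line on top, pointed nose at the foot). Take the bar across its 12 mm.
- dial_knob (a joint): Angle of the knob (rad), growing clockwise seen from above, 0 to 2.62; 0 when the pointed end points along the stand's +x, 1.571 (90 degrees) when it stands on the long mark. It starts between 0.3 and 0.9. Light friction (0.04 N m); it stays where it is left.
- gauge_arm: Telescoping arm with a grey grip head, an upright block 26 mm (x) by 30 mm (y), from 13 mm below to 67 mm above the origin, which lies in the head on the bar's axis, 75 mm above the table. Axes as the stand's: it slides along +y, 0 (home, locked, where it starts) to 135 mm. A dial indicator on a rod (54 mm across, top 35 mm above the origin) is centred 95 mm beyond in +y.
- head_grip (a point): Middle of the grip head at the height of the button's middle, 119 mm above the table: centre the grip here. From above, one finger on the button (+x side) and one on the plain opposite side (-x): 35 mm across with the button out, 29 mm with it in. The head's top is 23 mm above this point.
- lock_button (a joint): Travel of the lock button (m), 0 out to 0.006 fully in; it moves along the head's -x and needs 2 N to start and 5 N for the full travel. At home the arm is locked until the button is more than 0.004 in.
- button_face (a point): Middle of the outer face of the black lock button on the +x side of the grip head; the face is 22 mm (y) by 28 mm (z) and stands 9 mm proud of the head.
- index (a point): Tip of the index pointer, a thin steel finger from the foot of the grip head (+x side) lying just above the scale bar: 41 mm in x from the head's axis, 73 mm above the table. It moves with the head. A return spring pulls the arm home with about 4 N at home and 7 N at full reach (plus up to 1 N of friction): it stays out only while held.
- rider: Small dark steel rider clamped on the scale bar (12 mm wide along the scale, 12 mm above the bar), its pointed nose towards the arm. Fixed; its place varies, 50 to 115 mm from the index's home. Origin on the bar's top in the middle of its width; axes as the stand's. The index is level with it when both have the same y in the stand's frame.
- bearing: Bystander: steel bearing ring, 34 mm across, 14 mm high, lying on the gauge's base plate. Origin under its centre.
- bush: Bystander: small brass bush, 22 mm across, 22 mm high, on the base plate. Origin under its centre.
- shaft_gear: Bystander: dark steel gear with a shaft standing up, 70 mm across, 85 mm high, beside the gauge. Origin under its centre.
- screwdriver: Bystander: screwdriver with a red handle lying on the table between the robot and the gauge, under 35 mm high.
- wrench: Bystander: flat wrench lying on the table beyond the gauge.
- oil_can: Bystander: plain metal can, 64 mm across, 130 mm high, standing to the left. Origin under its centre.
- clutch_plate: Bystander: flat steel ring, 124 mm across, 8 mm thick, lying to the left. Origin under its centre.

How it is judged:
By the outcome, as a careful person would: the job done as asked, in the order asked, and still so for the second after the job is handed in, while the arm keeps its last pose, push and grip.
It also fails if it takes over 48 s, if anything falls off the work surface, if the arm or the gripper's body presses on something with over 40 N, if the wrist force passes 120 N, or if a joint passes its speed limit or range.

## Working session

There is one attempt and no reset: what is moved stays moved. The work goes in short steps, Python scripts to look and compute and a tool call to move; the robot and the scene stay as the last step left them, time stands still between calls to the robot, and variables do not carry over. Pictures are saved under pics/ and viewed, and the job is handed in when it is done.

Besides the shell and the picture viewer there is one more tool, called after "Request:" by a JSON object that holds its "op" and its "data". move_arm: Moves the arm, as the interface text tells. Its arguments: {"type":"object","properties":{"increments":{"type":"array","items":{"type":"number"}}},"required":["increments"]}

```bash
mkdir -p pics; ls; python3 - <<'E'
from workcell import ctrl
import cv2,numpy as np
np.set_printoptions(precision=3,suppress=True)
print(ctrl.get_obs(),ctrl.grip_point_offset)
for n in ["scene","top","wrist"]:
    d=ctrl.get_image(n); cv2.imwrite(f"pics/{n}0.png",d["frame"][:,:,::-1])
    print(n,{k:v for k,v in d.items() if k!="frame"})
E
```

```text
pics
{'t': 0.0, 'qpos': array([-1.185,  0.424,  1.631, -0.   ,  1.089, -0.019]), 'qvel': array([-0.001, -0.   ,  0.   ,  0.   , -0.   , -0.   ]), 'joint_torque': array([  0.003, -54.462, -27.367,   0.064,   0.023,  -0.   ]), 'ee_pos': array([ 245.971, -573.982,  221.93 ]), 'orientation': array([-3.076, -0.631,  0.   ]), 'ft_force': array([ 0.1  , -0.117,  0.006]), 'moment': array([-0.011, -0.06 , -0.05 ]), 'width': 88.03029707031037} 18.700000000000003
scene {'vertical_fov': 48.639793712151494, 'cx': 317.53975902373446, 'cy': 200.68637186977227, 'distortion': array([0.02, 0.  , 0.  , 0.  , 0.  ]), 'pose': array([[   0.638,    0.616,   -0.461,  960.82 ],
       [   0.77 ,   -0.521,    0.369, -139.798],
       [  -0.012,   -0.591,   -0.807,  837.854],
       [   0.   ,    0.   ,    0.   ,    1.   ]])}
top {'vertical_fov': 46.13210273493599, 'cx': 311.21545585565036, 'cy': 200.70121230273568, 'distortion': array([-0.018,  0.   ,  0.   ,  0.   ,  0.   ]), 'pose': array([[   0.008,   -0.99 ,    0.142,  386.899],
       [  -1.   ,   -0.007,    0.01 ,  187.401],
       [  -0.008,   -0.142,   -0.99 , 1288.473],
       [   0.   ,    0.   ,    0.   ,    1.   ]])}
wrist {'vertical_fov': 71.44830036954662, 'cx': 316.25004303935157, 'cy': 196.10029339310674, 'distortion': array([-0.037,  0.   ,  0.   ,  0.   ,  0.   ]), 'mount': array([[   0.001,   -0.954,   -0.299,   82.685],
       [   1.   ,    0.001,   -0.   ,    0.998],
       [   0.001,   -0.299,    0.954, -162.308],
       [   0.   ,    0.   ,    0.   ,    1.   ]])}
```

View pics/scene0.png

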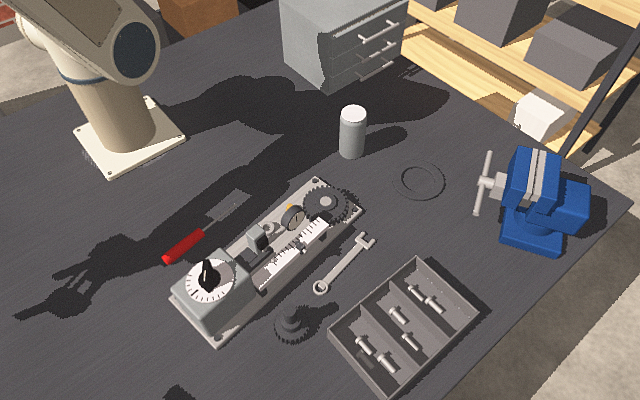

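View pics/top0.png

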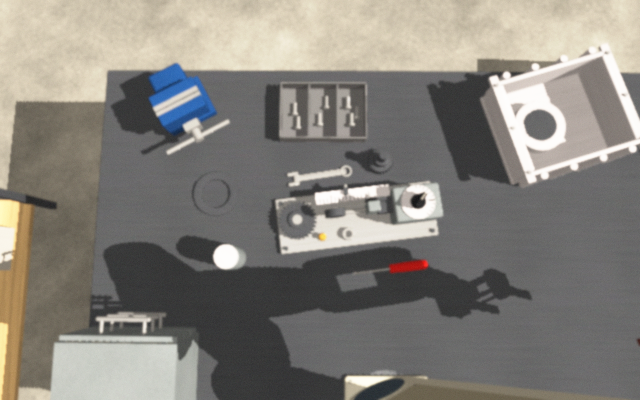

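View pics/wrist0.png

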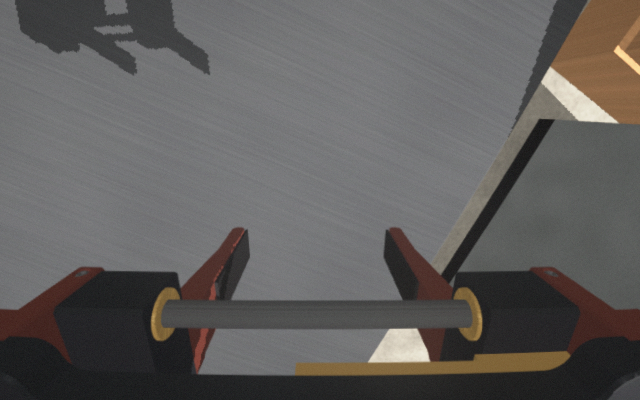

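The stand lies with its arm along about world +y. The dial is near scene (210,277) and top (417,200), the scale is on the far (+x) side, and the gear is at the left end.

```bash
cat > h.py <<'E'
import cv2,numpy as np
np.set_printoptions(precision=3,suppress=True)
from scipy.spatial.transform import Rotation as R
def K(d):
    f=200/np.tan(np.radians(d["vertical_fov"])/2); return np.array([[f,0,d["cx"]],[0,f,d["cy"]],[0,0,1.]])
def pose(d,obs=None):
    if "pose" in d: return d["pose"]
    T=np.eye(4);T[:3,:3]=R.from_rotvec(obs["orientation"]).as_matrix();T[:3,3]=obs["ee_pos"];return T@d["mount"]
def ray(d,px,obs=None):
    p=cv2.undistortPoints(np.array([[px]],float),K(d),d["distortion"])[0,0]
    P=pose(d,obs);return P[:3,3],P[:3,:3]@np.array([p[0],p[1],1])
def onz(d,px,z,obs=None):
    o,v=ray(d,px,obs);return o+v*(z-o[2])/v[2]
def proj(d,X,obs=None):
    P=np.linalg.inv(pose(d,obs));
    return cv2.projectPoints(np.array(X,float).reshape(-1,3),cv2.Rodrigues(P[:3,:3])[0],P[:3,3],K(d),d["distortion"])[0][:,0]
E
python3 - <<'E'
import cv2
a=cv2.imread("pics/scene0.png")[170:350,160:370]
b=cv2.imread("pics/top0.png")[170:260,265:450]
cv2.imwrite("pics/s0z.png",cv2.resize(a,None,fx=3.3,fy=3.3,interpolation=cv2.INTER_CUBIC))
cv2.imwrite("pics/t0z.png",cv2.resize(b,None,fx=4.3,fy=4.3,interpolation=cv2.INTER_CUBIC))
E
```

```text
(no output)
```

View pics/s0z.png

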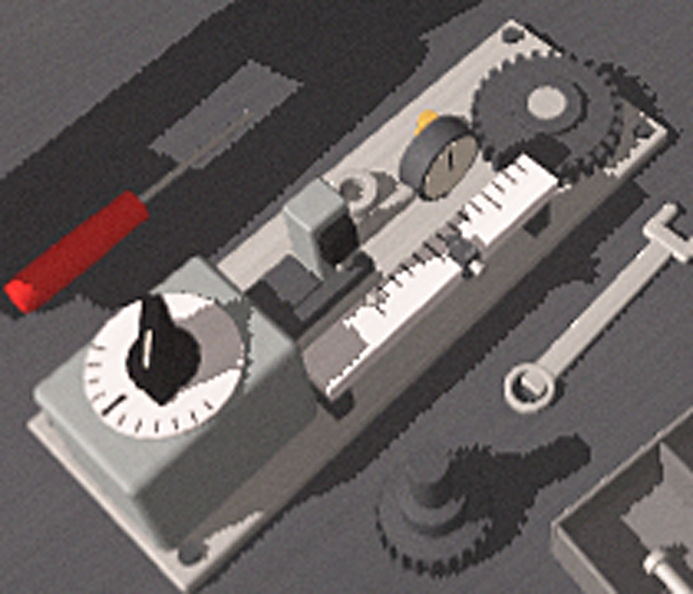

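View pics/t0z.png

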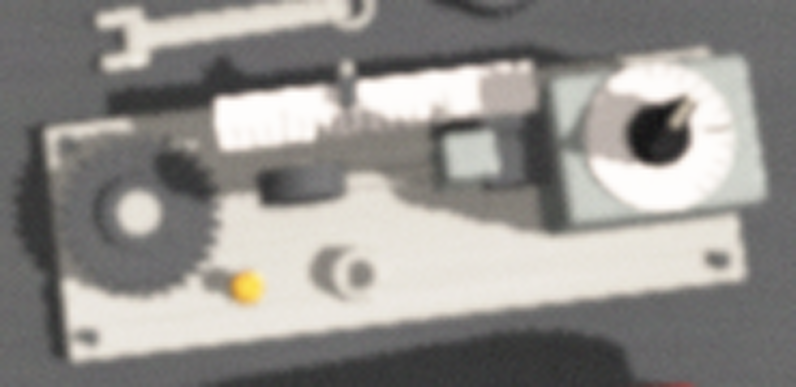

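```bash
python3 - <<'E'
from h import *
from workcell import ctrl
s=ctrl.get_image("scene");t=ctrl.get_image("top")
S=lambda u,v,z:onz(s,(160+(u+.5)/3.3-.5,170+(v+.5)/3.3-.5),z)
T=lambda u,v,z:onz(t,(265+(u+.5)/4.3-.5,170+(v+.5)/4.3-.5),z)
for n,p in dict(a=(30,425),b=(188,590),c=(668,130),d=(515,22)).items(): print("S corner",n,S(*p,14))
for n,p in dict(TL=(45,125),BL=(70,362),BR=(745,280)).items(): print("T corner",n,T(*p,14))
print("dial S",S(164,365,114),"T",T(660,136,114))
print("head top S",S(318,200,142),"T",T(471,155,142))
print("rider: S",S(462,250,76),"T",T(347,85,76))
print("scale ends S",S(345,398,70),S(556,182,70),"T",T(532,63,70),T(215,98,70),T(220,150,70))
# white line on knob
print("line S",S(150,335,152),S(152,365,152),"T",T(690,97,152),T(672,125,152))
print(S(112,405,114), "mark")
E
```

```text
S corner a [ 484.606 -142.545   14.   ]
S corner b [ 630.729 -122.309   14.   ]
S corner c [573.612 299.726  14.   ]
S corner d [431.478 280.455  14.   ]
T corner TL [574.895 298.906  14.   ]
T corner BL [424.584 280.352  14.   ]
T corner BR [ 479.152 -144.445   14.   ]
dial S [558.192 -69.62  114.   ] T [556.094 -71.046 114.   ]
head top S [541.899  47.843 142.   ] T [540.332  43.476 142.   ]
rider: S [587.435 111.581  76.   ] T [591.604 110.105  76.   ]
scale ends S [617.763   2.618  70.   ] [583.866 189.102  70.   ] T [607.036  -3.51   70.   ] [584.022 190.362  70.   ] [551.979 187.092  70.   ]
line S [559.806 -69.876 152.   ] [575.338 -78.037 152.   ] T [573.174 -80.312 152.   ] [556.982 -69.656 152.   ]
[ 560.452 -103.187  114.   ] mark
```

```bash
cat >> h.py <<'E'
def shift(obs,target,heading=None):
    M=R.from_rotvec(obs["orientation"]).as_matrix()
    d=M.T@(np.array(target,float)-obs["ee_pos"])
    h=np.degrees(np.arctan2(M[1,0],M[0,0]))
    print("shift",d,"heading",h,"tilt z",M[:,2],"yaw needed",None if heading is None else h-heading)
E
python3 - <<'E'
from h import *
from workcell import ctrl
shift(ctrl.get_obs(),(557,-70,235),-33.4)
E
```

```text
shift [ 484.392 -341.055  -12.453] heading 23.195122044190924 tilt z [-0.     0.001 -1.   ] yaw needed 56.59512204419092
```

Request:
{"op": "move_arm", "data": {"increments": [0,44,-31,-12,5,0,88,-62,-12,10,0,132,-93,-12,15,0,176,-124,-12,20,0,220,-155,-12,26,0,264,-186,-12,31,0,308,-217,-12,36,0,352,-248,-12,41,0,396,-279,-12,46,0,440,-310,-12,51,0,484,-341,-12,56,0,484,-341,-12,56]}}

```text
t: 1.75
ee_pos: [558.1, -67.5, 234.5]
orientation: [-3.014, 0.881, -0.0]
ft_force: [0.4, -0.4, 0.2]
width: 88.5
```

```bash
python3 - <<'E'
from h import *
from workcell import ctrl
o=ctrl.get_obs();w=ctrl.get_image("wrist")
print(o["t"],o["ee_pos"],o["orientation"],o["qpos"])
cv2.imwrite("pics/w1.png",w["frame"][:,:,::-1])
import pickle;pickle.dump((w,o),open("w1.pkl","wb"))
E
```

```text
1.75 [558.089 -67.469 234.483] [-3.014  0.881 -0.   ] [-0.142  0.317  1.761  0.001  1.063  1.997]
```

View pics/w1.png

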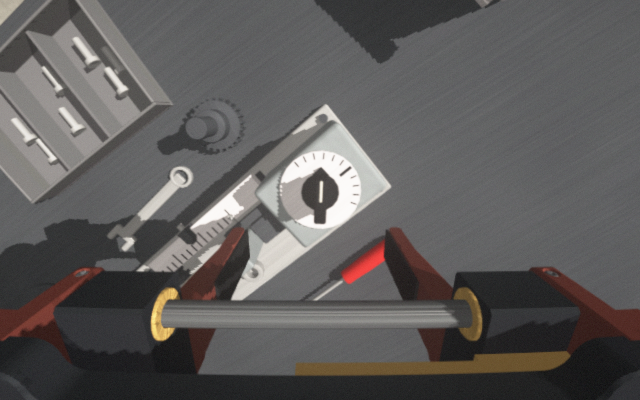

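The picture shows the dial centre near (321,190), the white line vertical from about (321,180) to (321,203), and the long mark at about (346,171). The turn would run the last joint past its range, so I will use the half-turn grip. First I measure.

```bash
python3 - <<'E'
import cv2
a=cv2.imread("pics/w1.png")[125:250,250:400]
cv2.imwrite("pics/w1z.png",cv2.resize(a,None,fx=4.8,fy=4.8,interpolation=cv2.INTER_CUBIC))
E
```

```text
(no output)
```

View pics/w1z.png

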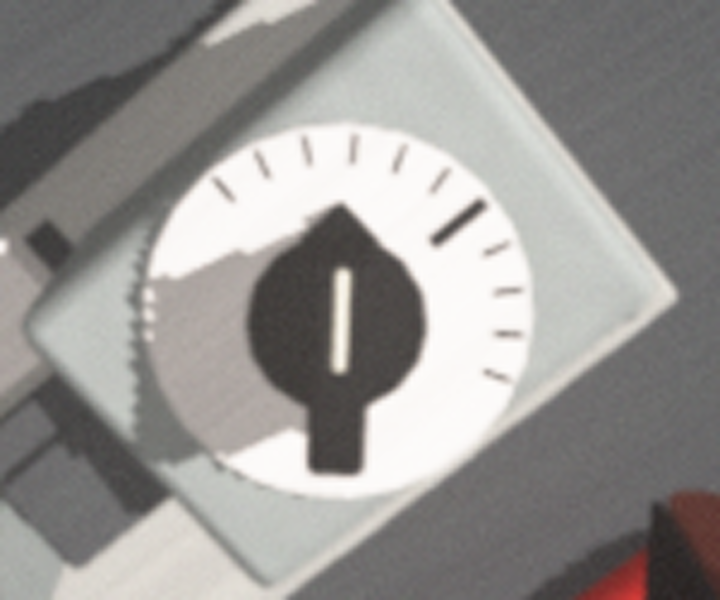

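```bash
python3 - <<'E'
from h import *
import pickle
w,o=pickle.load(open("w1.pkl","rb"))
P=lambda u,v,z:onz(w,(250+(u+.5)/4.8-.5,125+(v+.5)/4.8-.5),z,o)
ang=lambda d:np.degrees(np.arctan2(d[1],d[0]))
E=np.array([P(u,v,114)[:2] for u,v in [(345,124),(532,312),(512,385),(175,215),(445,155),(497,218),(350,499),(258,120+25)]])
A=np.c_[2*E,np.ones(len(E))];c=np.linalg.lstsq(A,(E**2).sum(1),rcond=None)[0]
C=c[:2];print("dial C",C,"r",np.sqrt(c[2]+C@C))
m1,m2=P(434,243,114),P(484,204,114)
print("mark dir",ang(m2-m1),"from C",ang(m2[:2]-C),np.linalg.norm(m2[:2]-C))
l1,l2=P(343,270,152),P(337,372,152)
print("line",l1,l2,ang(l1-l2),np.linalg.norm(l1-l2))
n=P(341,204,120);print("nose",n,ang(n[:2]-C),np.linalg.norm(n[:2]-C))
# housing top edges: right corner and upper corner
print("housing", P(38,322,110),P(675,295,14),P(268,583,110))
E
```

```text
dial C [555.819 -70.777] r 42.65052125393971
mark dir -83.32074153106512 from C -82.91728416720181 41.02668896459794
line [573.303 -82.795 152.   ] [556.718 -70.959 152.   ] -35.51376477464288 20.37448501136593
nose [578.482 -86.12  120.   ] -34.097491653807786 27.36813655099386
housing [590.559 -13.435 110.   ] [ 482.809 -145.041   14.   ] [508.337 -21.349 110.   ]
```

Request:
{"op": "move_arm", "data": {"increments": [0,0,0,0,-10,0,0,0,0,-20,0,0,0,0,-30,0,0,0,0,-40,0,0,0,0,-50,0,0,0,0,-60,0,0,0,0,-70,0,0,0,0,-80,0,0,0,0,-90,0,0,0,0,-100,0,0,0,0,-110,0,0,0,0,-120]}}

```text
t: 3.3
ee_pos: [556.0, -70.5, 234.2]
orientation: [-2.265, -2.175, 0.001]
ft_force: [0.3, -0.0, -0.9]
width: 87.7
```

```bash
python3 - <<'E'
from h import *
from workcell import ctrl
o=ctrl.get_obs();print(o["ee_pos"]);shift(o,(556.3,-70.8,200),145.3)
E
```

```text
[556.002 -70.499 234.225]
shift [-0.299  0.357 34.224] heading 87.68288668396899 tilt z [-0.001  0.    -1.   ] yaw needed -57.61711331603102
```

Request:
{"op": "move_arm", "data": {"increments": [0,0,0,10,-10,0,0,0,20,-20,0,0,0,30,-30,0,0,0,40,-40,0,0,0,50,-50,0,0,0,55,-57.6,0,0,0,55,-57.6,0,0,0,55,-57.6]}}

```text
t: 4.3
ee_pos: [555.7, -71.3, 179.5]
orientation: [-0.942, -2.996, 0.0]
ft_force: [-0.1, 0.2, 0.1]
width: 88.0
```

```bash
python3 - <<'E'
from h import *
from workcell import ctrl
o=ctrl.get_obs();w=ctrl.get_image("wrist")
print(o["t"],o["ee_pos"]);shift(o,(556.3,-70.8,125.5),145.3)
cv2.imwrite("pics/w2.png",w["frame"][:,:,::-1])
print(proj(w,[[556.3,-70.8,152]],o))
E
```

```text
4.3 [555.677 -71.295 179.466]
shift [-0.289  0.793 53.966] heading 145.0954422249685 tilt z [-0.001  0.    -1.   ] yaw needed -0.2045577750315033
[[317.782 225.235]]
```

View pics/w2.png

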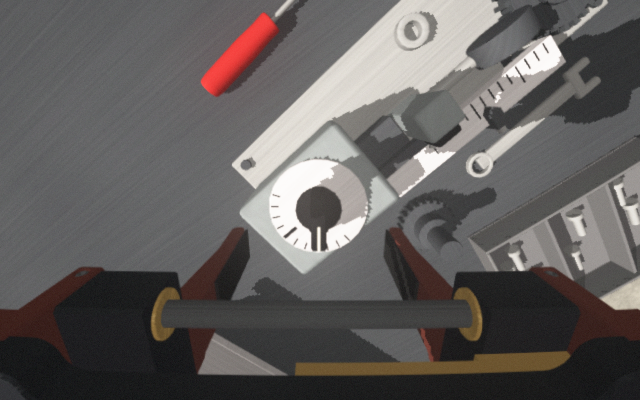

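The bar lies vertical in the picture at col ~319, row ~207–250, midway between the fingers. Next I descend and grip.

Request:
{"op": "move_arm", "data": {"increments": [0,0,0.5,25,0,0,0,0.5,45,0,0,0,0.5,54,0,0,0,0.5,54,0,140,0,0.5,54,0,255,0,0.5,54,0,255,0,0.5,54,0,255,0,0.5,54,0,255,0,0.5,54,0,255,0,0.5,54,0]}}

```text
t: 5.6
ee_pos: [556.1, -70.7, 125.6]
orientation: [-0.941, -2.996, 0.0]
ft_force: [0.4, 0.7, -0.3]
width: 31.4
```

```bash
python3 - <<'E'
from h import *
from workcell import ctrl
o=ctrl.get_obs();w=ctrl.get_image("wrist")
print(o["t"],o["ee_pos"],o["width"],o["ft_force"],o["moment"],o["qpos"]);shift(o,(556.3,-70.8,125.5),97.1)
cv2.imwrite("pics/w3.png",w["frame"][:,:,::-1])
E
```

```text
5.6 [556.059 -70.675 125.556] 31.401161823131808 [ 0.362  0.745 -0.256] [-0.018 -0.111  0.007] [-0.148  0.462  1.839  0.     0.842 -1.11 ]
shift [-0.269  0.035  0.056] heading 145.13545245608458 tilt z [-0.001  0.    -1.   ] yaw needed 48.035452456084585
```

View pics/w3.png

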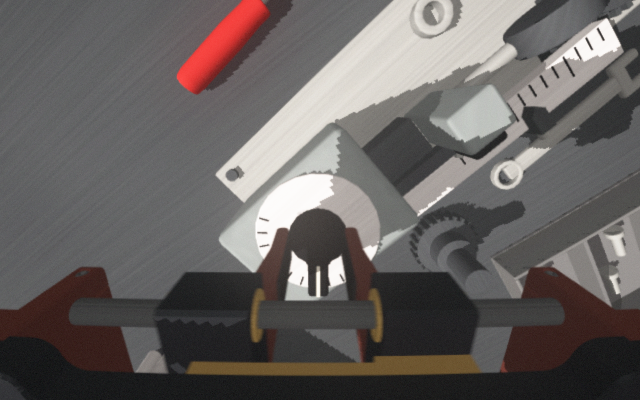

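Still closing (31 mm). I give it more time.

Request:
{"op": "move_arm", "data": {"increments": [255,0,0,0,0,255,0,0,0,0,255,0,0,0,0,255,0,0,0,0]}}

```text
t: 6.15
ee_pos: [556.6, -70.1, 125.6]
orientation: [-0.941, -2.997, -0.001]
ft_force: [2.3, 4.9, -1.4]
width: 12.0
```

```bash
python3 - <<'E'
from h import *
from workcell import ctrl
o=ctrl.get_obs()
print(o["t"],o["ee_pos"],o["width"],o["ft_force"],o["moment"]);shift(o,(556.3,-70.8,125.5),97.1)
E
```

```text
6.15 [556.556 -70.115 125.568] 12.041797095988503 [ 2.285  4.946 -1.369] [ 0.815 -0.555 -0.026]
shift [-0.182 -0.708  0.067] heading 145.1282208637638 tilt z [-0.     0.001 -1.   ] yaw needed 48.028220863763806
```

Gripped at 12 mm. I turn it 48 degrees clockwise.

Request:
{"op": "move_arm", "data": {"increments": [255,0,0,0,8,255,0,0,0,16,255,0,0,0,24,255,0,0,0,32,255,0,0,0,40,255,0,0,0,48,255,0,0,0,48,255,0,0,0,48]}}

```text
t: 7.15
ee_pos: [556.2, -70.2, 125.5]
orientation: [-2.075, -2.357, -0.0]
ft_force: [-1.2, 0.5, 1.0]
width: 11.8
```

```bash
python3 - <<'E'
from h import *
from workcell import ctrl
o=ctrl.get_obs()
w=ctrl.get_image("wrist");s=ctrl.get_image("scene")
print(o["t"],o["ee_pos"],o["width"],o["ft_force"],o["moment"]);shift(o,(556.3,-70.8,125.5),97.1)
cv2.imwrite("pics/w4.png",w["frame"][:,:,::-1])
E
```

```text
7.15 [556.217 -70.234 125.546] 11.839916719147428 [-1.157  0.521  0.97 ] [-0.091  0.223  0.007]
shift [-0.572  0.011  0.046] heading 97.28270953420919 tilt z [-0.001  0.001 -1.   ] yaw needed 0.1827095342091951
```

View pics/w4.png

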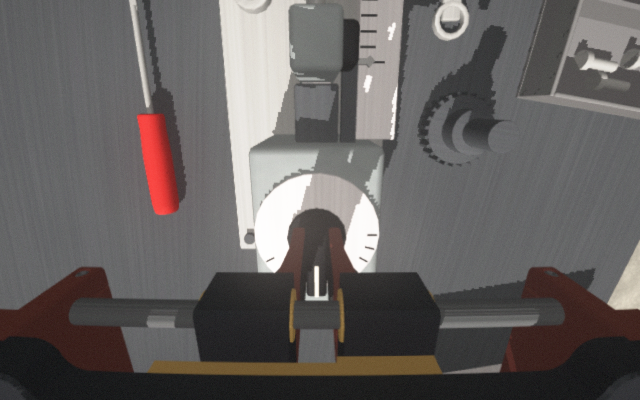

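Gripper heading is now 97.3, and the scale and stand run vertically in the picture. I release, lift and check the pointer.

Request:
{"op": "move_arm", "data": {"increments": [120,0,0,0,0,0,0,0,0,0,0,0,0,0,0,0,0,0,0,0,0,0,0,-40,0,0,0,0,-80,0,0,30,0,-110,0,0,30,0,-110,0,0,30,0,-110,0]}}

```text
t: 8.38
ee_pos: [552.1, -40.7, 234.8]
orientation: [-2.075, -2.357, 0.001]
ft_force: [1.0, -0.9, -0.2]
width: 87.8
```

```bash
python3 - <<'E'
from h import *
from workcell import ctrl
import pickle
o=ctrl.get_obs()
w=ctrl.get_image("wrist")
pickle.dump((w,o),open("w5.pkl","wb"))
print(o["t"],o["ee_pos"],o["width"])
cv2.imwrite("pics/w5.png",w["frame"][:,:,::-1])
a=w["frame"][0:240,220:440,::-1]
cv2.imwrite("pics/w5z.png",cv2.resize(a[110:240,30:190],None,fx=4.5,fy=4.5,interpolation=cv2.INTER_CUBIC))
E
```

```text
8.375 [552.059 -40.724 234.808] 87.75740301698883
```

View pics/w5.png

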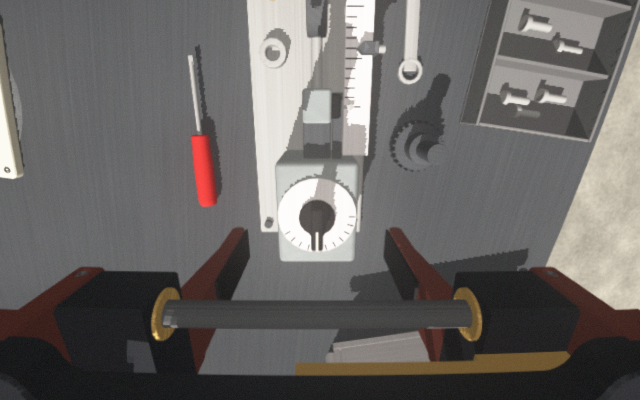

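View pics/w5z.png

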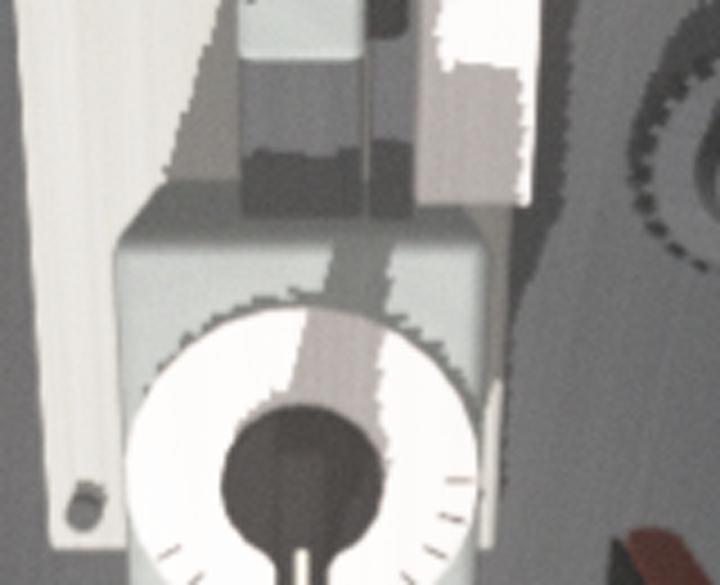

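```bash
python3 - <<'E'
from h import *
import pickle
w,o=pickle.load(open("w5.pkl","rb"))
f=w["frame"][:,:,::-1]
cv2.imwrite("pics/w5a.png",cv2.resize(f[175:265,270:365],None,fx=6.5,fy=6.5,interpolation=cv2.INTER_CUBIC))
cv2.imwrite("pics/w5b.png",cv2.resize(f[0:125,280:400],None,fx=4.8,fy=4.8,interpolation=cv2.INTER_CUBIC))
E
```

```text
(no output)
```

View pics/w5a.png

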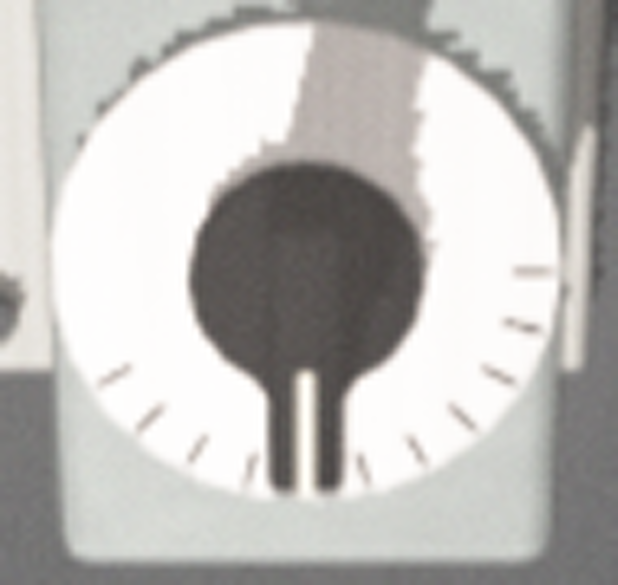

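View pics/w5b.png

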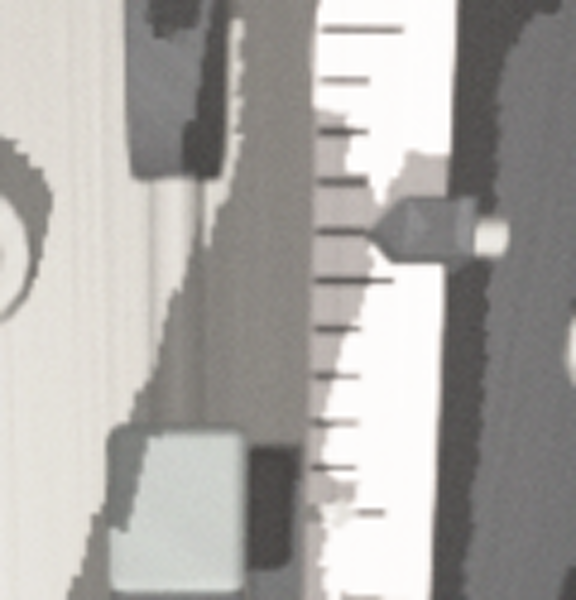

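The pointer sits midway between the 15° ticks on either side (zoom cols 251 and 362, line at 306), so it covers the long mark. The rider nose is at zoom row ~235, just by the 60 mm line (232). Next I compute stand-frame positions.

```bash
python3 - <<'E'
from h import *
import pickle
w,o=pickle.load(open("w5.pkl","rb"))
B=lambda u,v,z:onz(w,(280+(u+.5)/4.8-.5,0+(v+.5)/4.8-.5),z,o)
A=lambda u,v,z:onz(w,(270+(u+.5)/6.5-.5,175+(v+.5)/6.5-.5),z,o)
T=np.array([B(u,v,70)[:2] for u,v in [(320,29),(320,80),(320,131),(320,182),(318,232),(318,281),(315,328),(315,376),(313,423),(313,468)]])
k=np.arange(100,0,-10)
py=np.polyfit(k,T[:,1],1);px=np.polyfit(k,T[:,0],1);print("tick fit",px,py, "yaw",np.degrees(np.arctan2(-px[0],py[0])))
yaw=np.arctan2(-px[0],py[0])
th=np.radians(7.2);X=np.array([np.cos(th),np.sin(th)]);Y=np.array([-np.sin(th),np.cos(th)])
z0=np.array([px[1],py[1]])
for z in (70,73,76,79,82): print("rider nose",z,(B(368,235,z)[:2]-z0)@Y/np.hypot(px[0],py[0]),(B(368,235,z)[:2]-z0)@Y)
# head top corners z=142
c=[B(u,v,142)[:2] for u,v in [(108,430),(244,432),(244,592),(110,590)]]
print("head top",np.mean(c,0),[ (p-np.mean(c,0))@X for p in c],[ (p-np.mean(c,0))@Y for p in c])
l1,l2=A(306,372,152),A(306,490,152);d=l2-l1;print("line",np.degrees(np.arctan2(d[1],d[0])))
H=np.mean(c,0);print("head - zero y",(H-z0)@Y,"x",(H-z0)@X)
bt=B(297,508,133)[:2];print("button face x rel head",(bt-H)@X)
C=np.array([556.2,-70.5]);print("dial->head pred",C+115*Y,C+115*np.array([-np.sin(np.radians(7)),np.cos(np.radians(7))]))
E
```

```text
tick fit [ -0.134 573.064] [ 0.995 47.532] yaw 7.686447906786971
rider nose 70 59.386167616074474 59.5978922760699
rider nose 73 58.811608614414666 59.021284846061256
rider nose 76 58.2370496127549 58.44467741605265
rider nose 79 57.66249061109511 57.86806998604402
rider nose 82 57.08793160943533 57.2914625560354
head top [541.681  42.977] [np.float64(-12.342419468895539), np.float64(12.103896174887794), np.float64(12.547824010651937), np.float64(-12.309300716643968)] [np.float64(14.15310216948784), np.float64(13.856986550211989), np.float64(-14.16146008435234), np.float64(-13.848628635347525)]
line -82.66737578068313
head - zero y -0.5856849894094776 x -31.706617684138777
button face x rel head 22.750586016866702
dial->head pred [541.787  43.593] [542.185  43.643]
```

```bash
python3 - <<'E'
from h import *
from workcell import ctrl
shift(ctrl.get_obs(),(543.2,43.5,100.3),97.3)
E
```

```text
shift [ 84.707   2.41  134.115] heading 97.23793709748223 tilt z [-0.003  0.001 -1.   ] yaw needed -0.06206290251776636
```

Request:
{"op": "move_arm", "data": {"increments": [0,30,1,10,0,0,60,2,20,0,0,84,2,30,0,0,84,2,50,0,0,84,2,65,0,0,84,2,65,0,0,84,2,65,0]}}

```text
t: 9.3
ee_pos: [543.3, 42.3, 169.5]
orientation: [-2.076, -2.355, 0.002]
ft_force: [0.2, 0.1, 0.4]
width: 87.3
```

```bash
python3 - <<'E'
from h import *
from workcell import ctrl
import pickle
o=ctrl.get_obs();w=ctrl.get_image("wrist")
print(o["t"],o["ee_pos"]);shift(o,(543.2,43.5,100.3),97.3)
cv2.imwrite("pics/w6.png",w["frame"][:,:,::-1])
pickle.dump((w,o),open("w6.pkl","wb"))
E
```

```text
9.3 [543.296  42.251 169.461]
shift [ 1.185  0.245 69.162] heading 97.19772308062862 tilt z [-0.003  0.001 -1.   ] yaw needed -0.10227691937137706
```

View pics/w6.png

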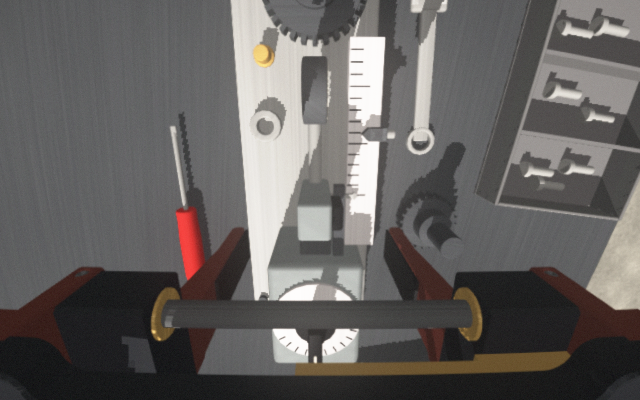

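The head (cols 299–333, top near row 210–240) is midway between the fingers, and the rider is at (372,134). I descend and squeeze.

Request:
{"op": "move_arm", "data": {"increments": [0,1,0,30,0,0,1,0,55,0,0,1,0,69,0,0,1,0,69,0,120,1,0,69,0,180,1,0,69,0,255,1,0,69,0,255,1,0,69,0,255,1,0,69,0,255,1,0,69,0,255,1,0,69,0,255,1,0,69,0]}}

```text
t: 10.85
ee_pos: [542.7, 43.3, 101.0]
orientation: [-2.076, -2.355, 0.002]
ft_force: [-5.3, -0.3, 4.0]
width: 28.5
```

```bash
python3 - <<'E'
from h import *
from workcell import ctrl
import pickle
o=ctrl.get_obs();w=ctrl.get_image("wrist")
print(o["t"],o["ee_pos"],o["width"],o["ft_force"],o["moment"])
cv2.imwrite("pics/w7.png",w["frame"][:,:,::-1])
pickle.dump((w,o),open("w7.pkl","wb"))
E
```

```text
10.85 [542.655  43.289 100.964] 28.476680943323476 [-5.291 -0.305  4.034] [-0.088 -0.414  0.033]
```

View pics/w7.png

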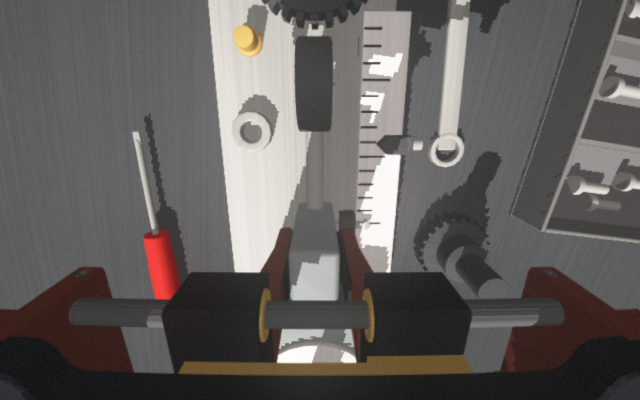

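Width is 28.5 mm, so the button is in. The index is visible near (365,222) and the rider nose near (377,145). I measure the gap.

```bash
python3 - <<'E'
import cv2
a=cv2.imread("pics/w7.png")[60:240,340:440]
cv2.imwrite("pics/w7z.png",cv2.resize(a,None,fx=3.3*1,fy=3.3,interpolation=cv2.INTER_CUBIC))
a=cv2.imread("pics/w7.png")
cv2.imwrite("pics/w7y.png",cv2.resize(a[195:240,345:405],None,fx=10,fy=10,interpolation=cv2.INTER_CUBIC))
E
```

```text
(no output)
```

View pics/w7z.png

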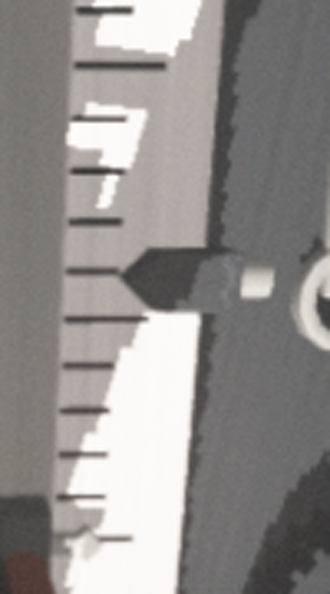

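View pics/w7y.png

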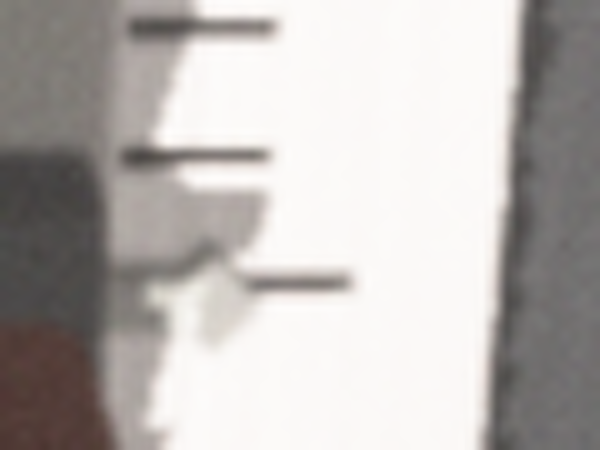

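Request:
{"op": "move_arm", "data": {"increments": [255,8,0,0,0,255,17,0,0,0,255,26,0,0,0,255,35,0,0,0,255,44,0,0,0,255,52,0,0,0,255,57,0,0,0,255,59,0,0,0,255,59,0,0,0,255,59,0,0,0]}}

```text
t: 12.15
ee_pos: [535.1, 101.1, 101.0]
orientation: [-2.076, -2.356, 0.003]
ft_force: [-3.6, -4.4, 1.8]
width: 28.5
```

```bash
python3 - <<'E'
from h import *
from workcell import ctrl
import pickle
o=ctrl.get_obs();w=ctrl.get_image("wrist");s=ctrl.get_image("scene");t=ctrl.get_image("top")
print(o["t"],o["ee_pos"],o["width"],o["ft_force"],o["moment"])
f=w["frame"][:,:,::-1]
cv2.imwrite("pics/w8.png",f)
cv2.imwrite("pics/w8z.png",cv2.resize(f[170:270,340:440],None,fx=6,fy=6,interpolation=cv2.INTER_CUBIC))
cv2.imwrite("pics/s8z.png",cv2.resize(s["frame"][170:350,160:370,::-1],None,fx=3.3,fy=3.3,interpolation=cv2.INTER_CUBIC))
pickle.dump((w,o),open("w8.pkl","wb"))
E
```

```text
12.15 [535.124 101.087 100.971] 28.502986595969006 [-3.619 -4.414  1.848] [-0.575 -0.85   0.142]
```

View pics/w8.png

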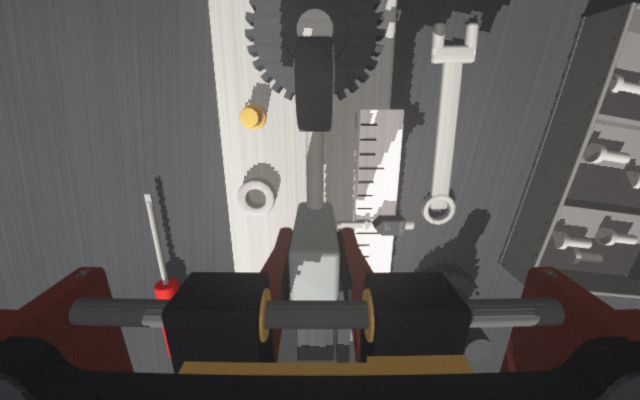

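View pics/w8z.png

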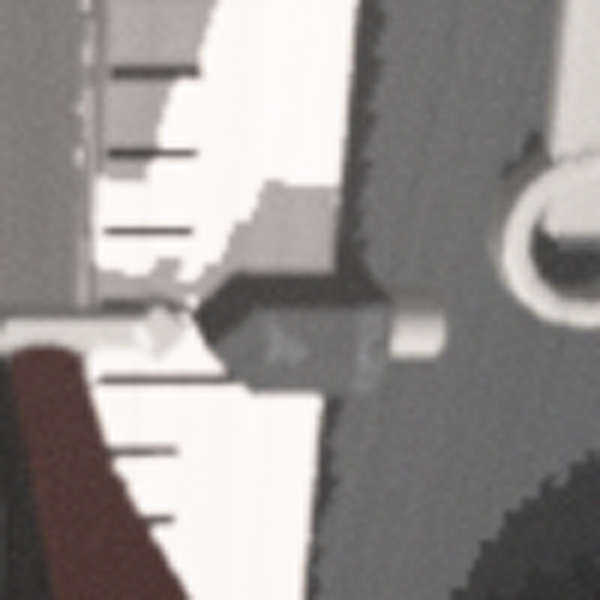

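View pics/s8z.png

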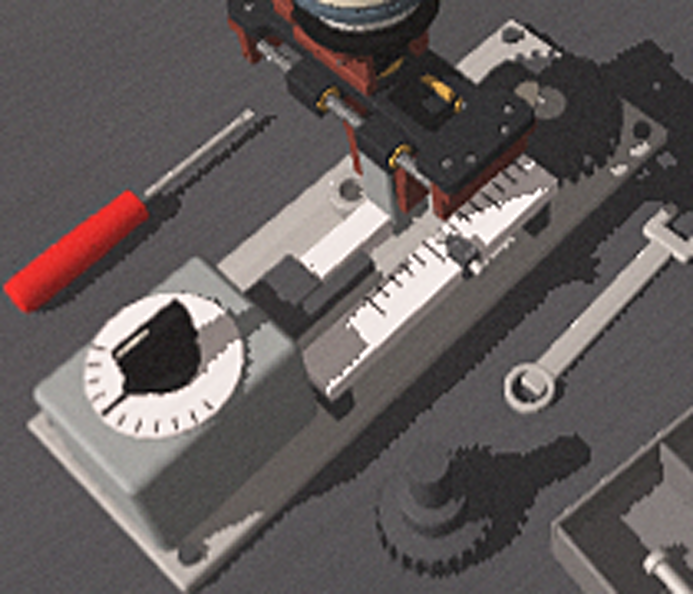

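Index tip is at zoom (187,332). The rider's top face spans rows 308–392, and its nose edge runs from the foot at about (193,308) to the top at about (215,348). I compare them at their own heights.

```bash
python3 - <<'E'
from h import *
import pickle
w,o=pickle.load(open("w8.pkl","rb"))
f=w["frame"][:,:,::-1]
cv2.imwrite("pics/w8y.png",cv2.resize(f[210:245,355:415],None,fx=13,fy=13,interpolation=cv2.INTER_CUBIC))
B=lambda u,v,z:onz(w,(340+(u+.5)/6-.5,170+(v+.5)/6-.5),z,o)[:2]
th=np.radians(7.3);Y=np.array([-np.sin(th),np.cos(th)])
y0=B(110,305,70)@Y
print("tick60",0,"tick50",B(150,380,70)@Y-y0,"tick70",B(150,231,70)@Y-y0)
print("rider top edges",B(300,308,82)@Y-y0,B(290,392,82)@Y-y0)
print("rider base +y",B(290,272,70)@Y-y0)
print("nose base",B(193,308,70)@Y-y0,"nose top",B(215,348,82)@Y-y0)
print("index tip",B(187,332,73)@Y-y0)
E
```

```text
tick60 0 tick50 -10.259693220676567 tick70 9.821899058244455
rider top edges 4.550915815960707 -6.2690360579188535
rider base +y 4.404580292503013
nose base -0.4102426525602141 nose top -0.5419419050546708
index tip -2.3691621770715727
```

View pics/w8y.png

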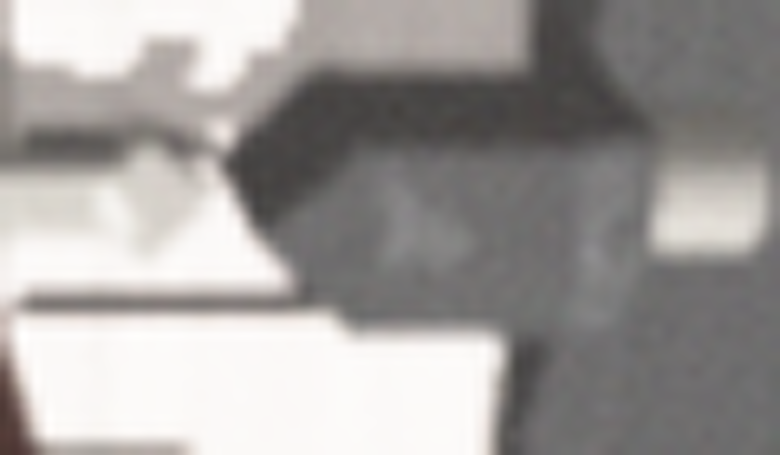

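The index is about 1.1 mm short (58.3 mm pulled, rider at about 59.4). The last move ended 0.7 mm short, so I allow for that.

Request:
{"op": "move_arm", "data": {"increments": [255,1.7,0,0,0,255,1.7,0,0,0,255,1.7,0,0,0,255,1.7,0,0,0]}}

```text
t: 12.8
ee_pos: [535.0, 101.9, 101.0]
orientation: [-2.076, -2.357, 0.004]
ft_force: [-2.6, -5.4, 0.7]
width: 27.9
```

```bash
cat > m.py <<'E'
from h import *
from workcell import ctrl
import pickle,sys
n=sys.argv[1]
o=ctrl.get_obs();w=ctrl.get_image("wrist")
th=np.radians(7.3);Y=np.array([-np.sin(th),np.cos(th)])
print(o["t"],o["ee_pos"],"pulled",(o["ee_pos"][:2]-[542.655,43.289])@Y,o["width"],o["ft_force"])
f=w["frame"][:,:,::-1]
cv2.imwrite(f"pics/{n}.png",cv2.resize(f[210:245,355:415],None,fx=13,fy=13,interpolation=cv2.INTER_CUBIC))
pickle.dump((w,o),open(n+".pkl","wb"))
E
python3 m.py w9
```

```text
12.8 [535.037 101.947 101.009] pulled 59.150173034946896 27.872101196840845 [-2.591 -5.414  0.664]
```

View pics/w9.png

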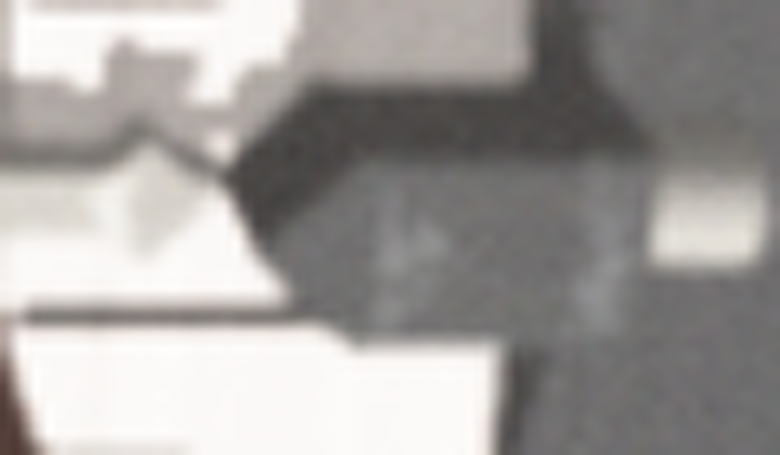

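Request:
{"op": "move_arm", "data": {"increments": [255,1.1,0,0,0,255,1.1,0,0,0,255,1.1,0,0,0,255,1.1,0,0,0]}}

```text
t: 13.35
ee_pos: [535.0, 102.2, 101.0]
orientation: [2.075, 2.358, -0.005]
ft_force: [-2.0, -6.8, 1.5]
width: 28.0
```

```bash
python3 m.py w10; python3 - <<'E'
from h import *
from workcell import ctrl
f=ctrl.get_image("scene")["frame"][:,:,::-1]
cv2.imwrite("pics/s10.png",cv2.resize(f[170:350,160:370],None,fx=3.3,fy=3.3,interpolation=cv2.INTER_CUBIC))
E
```

```text
13.35 [534.981 102.151 101.035] pulled 59.3603972207775 28.033744137659923 [-1.991 -6.772  1.545]
```

View pics/w10.png

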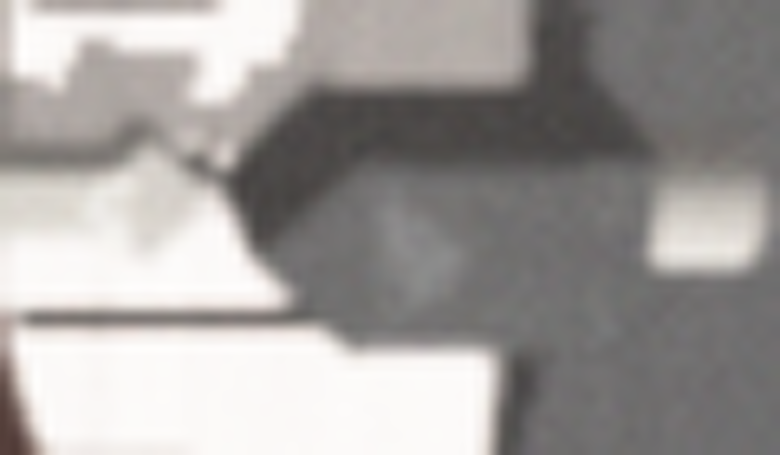

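View pics/s10.png

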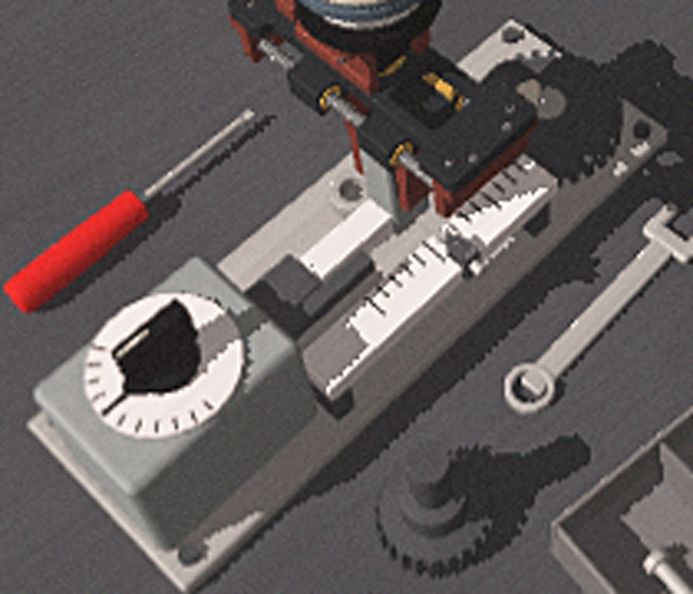

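```bash
python3 - <<'E'
from h import *
import pickle
th=np.radians(7.3);Y=np.array([-np.sin(th),np.cos(th)])
for n,tip,dia,nb,nt,t50,top in [("w9",(210,190),(150,197),(230,178),(268,235),(150,315),((500,160),(430,343))),("w10",(210,190),(150,197),(230,180),(262,240),(150,318),((500,162),(430,347)))]:
    w,o=pickle.load(open(n+".pkl","rb"))
    B=lambda p,z:onz(w,(355+(p[0]+.5)/13-.5,210+(p[1]+.5)/13-.5),z,o)[:2]@Y
    r=B(t50,70)
    print(n,"tip",B(tip,73)-r,"dia",B(dia,73)-r,"nosebase",B(nb,70)-r,"nosetop",B(nt,82)-r,"body mid",(B(top[0],82)+B(top[1],82))/2-r)
E
```

```text
w9 tip 9.227349049103566 dia 8.79634374032554 nosebase 8.691263154171025 nosetop 10.427253543103191 body mid 9.385084084867195
w10 tip 9.431532914952285 dia 8.999061461541089 nosebase 8.766871079393312 nosetop 10.345645135246585 body mid 9.423136625623094
```

The index tip and the rider agree to within a few tenths of a millimetre (9.0–9.4 against 9.4 mm past the 50 line). The pointer is still on the long mark and the button is in. I hand in.

```bash
python3 - <<'E'
from workcell import ctrl
print(ctrl.close_job()); o=ctrl.get_obs(); print(o["t"],o["ee_pos"],o["width"])
E
```

```text
the job is handed in; nothing more can be done
None
the job is handed in; nothing more can be done
```

The job is handed in at about 13.4 s of robot time. The knob is on the long mark and the arm is held out at the rider with the button squeezed.

- **Knob:** I turned it 48° clockwise. In the wrist picture after release, the pointer stood midway between the two ticks either side of the long mark, within about 1°. The line's measured heading was -82.7°, against -82.9° for the mark. It still looked right in the last scene picture.
- **Arm:** I squeezed the head (opening 28–28.5 mm, so the button is in) and drew it out 59.4 mm. In the last close-up the index tip was level with the rider within about 0.5 mm.
- **Where the checks disagreed:** Single picture readings of the rider's nose differed by up to 1.5 mm, depending on which edge and height I used. I went by the middle of the rider's body and the pulled distance, which agreed.
- **Forces and bystanders:** The highest tool force I read was about 7 N. I saw no bystander moved in the pictures.

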